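# Slide the white reference disc into the reader's recess and start the reading

## Robot

A 7-joint arm with a two-finger parallel gripper is mounted at the origin on the work surface. World frame = base frame: x ahead of the robot, y to its left, z up, the work surface at z = 0. Lengths are in m, angles in rad, forces in N, time in s.
With the tool pointing down it reaches from about 0.425 to 0.925 m from the base axis. Payload 6.8 kg.
Tool frame: the origin (TCP) lies midway between the tips of the shut fingers; the grasp point (between the pads) lies 19 mm behind it; z points along the fingers, y is the direction in which the jaws open and shut (so a half turn about z gives the same grasp; the last joint's range is limited). The gripper opens to 85 mm and grips with 20 to 120 N. Pads are 22 mm wide; open, the fingers measure 114 mm over their backs; the gripper's body (76 mm by 85 mm) begins 54 mm behind the grasp point. The pads swing forward as they close: fully open they stand 13 mm farther back than shut.
Start: joints at [1.15, 0.477, 0.022, 1.555, -0.011, 1.109, -0.083], TCP at [0.208, -0.642, 0.231] pointing down, gripper open.
Joint ranges: [-2.96, 2.96], [-0.34, 2.1], [-1.41, 1.46], [0.24, 2.44], [-1.37, 4.51], [0.17, 1.92], [-2.96, 2.96]. Speed limits (rad/s): [2.39, 2.39, 3.14, 3.14, 3.14, 3.14, 3.14].

## Interface

Orientations are given as a unit quaternion [w, x, y, z].
In Python, from station import bot, vision gives the robot as it stands.
- The arm moves only by the tool move_arm, never from a script. Its argument "increments" is text: rows parted by semicolons, each of 7 numbers parted by spaces: the opening, from 0 (shut) to 1 (fully open), then the shift along the world's x, y, z in mm, then the turn, a rotation vector about the world's x, y, z in rad. In form: grip x y z rx ry rz; .... A call has exactly 8 rows; each row shifts and turns the commanded pose from where the row before left it; what a row does not reach is not made up. A row lasts 1/8 s, in which the tool goes at most 62.5 mm and 10.7 degrees, less where a joint would pass 70% of its speed; a pose out of reach is approached as far as the arm can. A call with a gripper value outside its range is refused whole. The fingers move at their own pace and stop on an object; "newtons" is the grip in N (left out, the last holds). Time passes only in rows, so rows that do not move let the fingers close, or fill a call up. It gives the time, the measured TCP pose, the force and the opening at its end, in the units of the state.
- bot.get_obs(): the state, without advancing time (a new reading comes with each control period).
- vision.read_camera(name): name is "scene" or "top"; returns (picture, depth): 384x512x3 uint8, red, green, blue; 384x512 float32, m along the optical axis (not along the pixel's ray), 0 where there is no reading.
- vision.calibration(name): a dict with "fx", "fy", "cx", "cy" (pixels), "R" (3x3) and "t" (3): a world point X has camera coordinates R X + t. Camera axes: x right, y down, z forward; pixel columns grow to the right and rows downward; lengths in m; the calibration is good to about 2 mm. A picture is of the moment at which its call begins. calibration takes no time and is no camera call.
- bot.hand_in(): hands the job in, once; it reports no verdict.
The state is a dict: "t": time; "q": joint angles; "joint_vel": joint speeds; "joint_torque": joint torques, N m; "eef_pos": TCP position; "tool_rot": TCP orientation; "contact_force": force on the tool from outside, world axes, zero at the start; "torque": the same for the moment, N m; "gripper_width": opening from 0.0 (shut) to 1.0 (fully open).
Only numpy, scipy, OpenCV 4.12 (cv2) and the standard library are available. Lean on these libraries where they do the work, as an engineer would, in place of code of your own. Each camera call takes 0.05 s, during which the arm holds its last target.

## Task

With the fingertips, push the white reference disc across the dark sample stage until it drops fully home and lies flat in the round recess, then press the green start button on the reader console all the way down and let it go. Only push the disc along the stage, never pick it up or carry it; leave the orange disc where it lies and do not disturb anything else on the bench.

Things in the scene. Friction and masses are not known exactly. Their poses are not given: they have to be found in the camera images.
- white_disc: The disc to push: a plain white ceramic disc, 44 mm in diameter, 8 mm thick, about 30 g, loose. It starts lying flat on top of the sample stage to one side of the recess, roughly 60 to 73 mm from the recess centre along the stage's long direction. Origin: centre of its underside, z up. Which side of the recess it is on varies.
- orange_disc: A plain orange disc of the same size and much the same weight as the white one, lying flat on the stage on the other side of the recess. Must stay where it lies. Origin: centre of its underside.
- stage: Fixed dark grey sample stage: a flat plate 120 mm (its x) by 250 mm (its y), top face 24 mm above the bench. In the middle is the round blind recess. A 6 mm wide aluminium rail stands 5 mm above the top face along each long edge (at x = -57 and +57 mm); the two short ends are open. It stands anywhere within some 8 by 16 cm and is turned up to 0.5 rad. Origin: centre of its underside, on the bench; y along its length.
- recess (a point): Centre of the floor of the round recess in the stage: 48 mm in diameter, 6 mm deep, pale blue floor, 18 mm above the bench. The seated white disc lies on this floor and stands 2 mm proud of the stage's top face. A disc not pushed far enough can hang tilted on the near rim; pushing on or pressing its high edge down seats it. Axes parallel to the stage's.
- console: Fixed white reader console, a box 110 mm (x) by 130 mm (y), 45 mm high, with a dark screen and the green start button on its top; stands to the left (+y) of the stage. Origin: centre of its underside.
- start_top (a point): Centre of the top face of the green round start button (32 mm in diameter), 67 mm above the bench when not pressed. A black collar of 48 mm diameter, 12 mm high, surrounds it.
- start (a joint): Travel of the start button: 0 = up, 0.006 m = fully down. It is sprung: it begins to move at about 1.5 N, is fully down at 5 N, and comes back up when let go.
- bottle: Bystander: capped amber bottle, 52 mm in diameter, 85 mm high, on the bench beyond the stage. Origin: centre of its underside.
- jar: Bystander: small clear capped jar, 50 mm in diameter, 50 mm high, on the bench beyond the console. Origin: centre of its underside.
- beaker: Bystander: open glass beaker, 64 mm in diameter, 80 mm high, on the bench to the right (-y) of the stage. Origin: centre of its underside.
- screwdriver: Bystander: screwdriver with a yellow handle, 160 mm long, lying on the bench to the right (-y) of the stage. Its origin lies on its underside; x along its length, handle to -x.
Things that resemble listed ones, but are neither listed nor needed, are in the scene too. There is more than one size of the white_disc; the one meant has the size given above.

How it is judged:
On the way, in this order (a step that is already met when the one before it is completed fails the run):
1. the white disc lies flat in the recess (horizontal distance between white_disc and recess below 0.004 m and z of white_disc in the frame of recess between -0.003 and 0.002 m and angle between white_disc's own z axis and vertical below 0.07 rad), for 0.2 s.
2. the start button is pressed down (value of joint start above 0.0045 m), for 0.05 s.
At the end, for the whole second after the job is handed in: The white disc rests in the recess: centre within 4 mm, underside within 2 mm of the floor, tilt under 0.07 rad; after that the button was pressed at least 4.5 mm and is up again; orange disc within 10 mm, other bystanders within 20 mm, of their starts (all of step 1 and linear speed of white_disc below 0.01 m/s and distance of orange_disc from where it was at the start of the episode below 0.01 m and value of joint start below 0.002 m and distance of each of bottle, jar, beaker, screwdriver from where it was at the start of the episode below 0.02 m); the robot touches nothing.
It fails at once if the white disc is lifted: its centre more than 10 mm above its resting height on the stage (z of white_disc in the frame of recess above 0.016 m).
It fails at once if the white disc is pushed off the stage (z of white_disc in the frame of recess below -0.008 m).
It fails at once if the start button is pressed while the white disc is not in the recess (value of joint start above 0.003 m and not (horizontal distance between white_disc and recess below 0.004 m and z of white_disc in the frame of recess below 0.002 m)).
It fails at once if the orange disc is moved more than 10 mm (distance of orange_disc from where it was at the start of the episode above 0.01 m).
It fails at once if another loose thing on the bench is moved more than 20 mm (distance of any of bottle, jar, beaker, screwdriver from where it was at the start of the episode above 0.02 m).
It also fails if it takes over 48 s, if anything falls off the work surface, if the arm or the gripper's body presses on something with over 40 N, if the wrist force passes 120 N, or if a joint passes its speed limit or range.

## Working session

There is one attempt and no reset: what is moved stays moved. The work goes in short steps, Python scripts to look and compute and a tool call to move; the robot and the scene stay as the last step left them, time stands still between calls to the robot, and variables do not carry over. Pictures are saved under pics/ and viewed, and the job is handed in when it is done.

Besides the shell and the picture viewer there is one more tool, called after "Request:" by a JSON object that holds its "op" and its "data", one argument or row to a line. move_arm: Moves the arm, as the interface text tells. Its arguments: {"type":"object","properties":{"increments":{"type":"string"},"newtons":{"type":"number"}},"required":["increments"]}

```bash
mkdir -p pics; cat > h.py <<'E'
import numpy as np, cv2
from station import bot, vision
def grab(tag):
    for n in("scene","top"):
        p,d=vision.read_camera(n); cv2.imwrite(f"pics/{n}_{tag}.png",p[:,:,::-1]); np.savez(f"pics/{n}_{tag}.npz",p=p,d=d)
def ray(n,u,v,z):
    c=vision.calibration(n);R=np.array(c["R"]);t=np.array(c["t"])
    o=-R.T@t; d=R.T@np.array([(u-c["cx"])/c["fx"],(v-c["cy"])/c["fy"],1.])
    return o+d*(z-o[2])/d[2]
def proj(n,X):
    c=vision.calibration(n);x=np.array(c["R"])@np.array(X)+np.array(c["t"])
    return np.array([c["fx"]*x[0]/x[2]+c["cx"],c["fy"]*x[1]/x[2]+c["cy"]])
def pt(n,u,v,d):
    c=vision.calibration(n);x=np.array([(u-c["cx"])/c["fx"],(v-c["cy"])/c["fy"],1.])*d
    return np.array(c["R"]).T@(x-np.array(c["t"]))
E
python3 - <<'E'
from h import *
np.set_printoptions(precision=4,suppress=True)
grab("a")
for n in("scene","top"):
    c=vision.calibration(n);print(n,c["fx"],-np.array(c["R"]).T@c["t"])
o=bot.get_obs();print(o["t"],o["eef_pos"],o["tool_rot"],o["contact_force"],o["gripper_width"])
E
```

```text
scene 375.72225332269585 [ 0.8857 -0.6472  0.7861]
top 386.0505049370283 [ 0.3821 -0.0322  0.9959]
0.1 [ 0.2076 -0.6417  0.2304] [-0.0008  0.9878  0.1558 -0.0002] [ 0.3143 -0.2733  0.4192] 1.0010988729983095
```

View pics/scene_a.png

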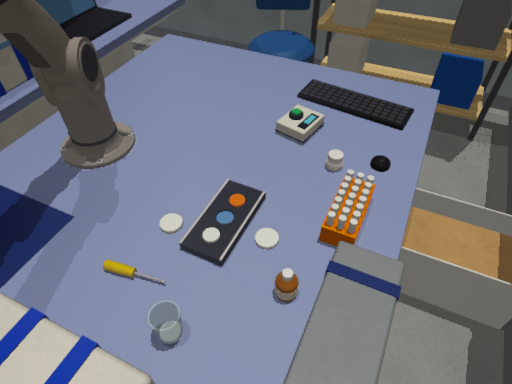

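View pics/top_a.png

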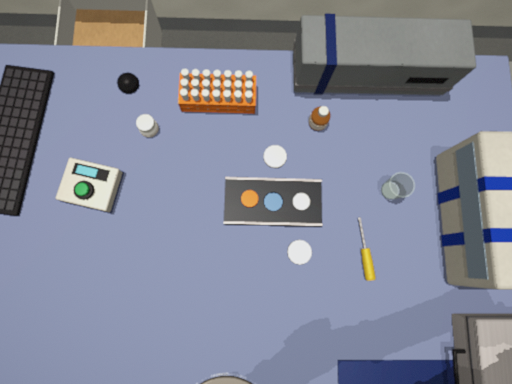

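The top view shows the dark stage around (273,202), with the recess at (273,201), the orange disc at (249,198) and a white disc at (301,201). There are two more white discs on the bench, at (275,156) and (300,252). The green button is at (83,190). Next I'll measure these from both views.

```bash
cat > m.py <<'E'
from h import *
import sys
np.set_printoptions(precision=4,suppress=True)
def blobs(n,tag):
    z=np.load(f"pics/{n}_{tag}.npz");p,d=z["p"],z["d"]
    h=cv2.cvtColor(p,cv2.COLOR_RGB2HSV);H,S,V=[h[:,:,i] for i in range(3)]
    M={"white":(S<45)&(V>185),"orange":(H<14)&(S>180)&(V>120),"blue":(H>98)&(H<112)&(S>130)&(V>90),"green":(H>50)&(H<80)&(S>150)&(V>60),"dark":(V<70)}
    for k,m in M.items():
        N,L,st,c=cv2.connectedComponentsWithStats(m.astype(np.uint8))
        for i in range(1,N):
            if 40<st[i,4]<6000:
                u,v=c[i]; 
                dm=np.median(d[L==i])
                P=pt(n,u,v,dm)
                if 0.2<P[0]<.9 and abs(P[1])<.7 and P[2]<.12: print(n,k,"px",c[i],"A",st[i,4],"bb",st[i,2:4],"P",P)
if __name__=="__main__":
    for n in("scene","top"): blobs(n,sys.argv[1])
E
python3 m.py a
python3 - <<'E'
import cv2,numpy as np
a=cv2.imread("pics/top_a.png")[135:270,210:340];b=cv2.imread("pics/scene_a.png")[170:270,150:290]
cv2.imwrite("pics/crop_a.png",cv2.resize(a,None,fx=4,fy=4,interpolation=2));cv2.imwrite("pics/crop_b.png",cv2.resize(b,None,fx=5,fy=5,interpolation=2))
E
```

```text
scene white px [297.966  119.0062] A 324 bb [45 28] P [0.5691 0.3376 0.0491]
scene white px [335.7333 153.8   ] A 105 bb [14  9] P [0.7335 0.2165 0.0521]
scene white px [170.5635 221.5537] A 307 bb [22 18] P [ 0.4091 -0.1807  0.0135]
scene white px [210.6069 233.9364] A 173 bb [17 13] P [ 0.5356 -0.1845  0.0342]
scene white px [266.3983 236.8023] A 349 bb [24 19] P [ 0.6593 -0.1198  0.0129]
scene white px [287.3506 272.1169] A 77 bb [10  9] P [ 0.7591 -0.2363  0.0866]
scene orange px [237.4762 200.1429] A 42 bb [15 12] P [ 0.5457 -0.0566  0.036 ]
scene green px [296.0227 111.6818] A 44 bb [9 6] P [0.5568 0.3488 0.0673]
scene dark px [356.7841 104.1429] A 2422 bb [115  50] P [0.7156 0.551  0.0168]
scene dark px [295.3714 116.0143] A 70 bb [14  8] P [0.5585 0.3402 0.0562]
scene dark px [380.0854 163.3415] A 246 bb [19 16] P [0.8601 0.2643 0.022 ]
scene dark px [221.5251 223.4832] A 2647 bb [85 85] P [ 0.5409 -0.1388  0.0266]
top white px [184.3   71.02] A 50 bb [9 8] P [0.8557 0.1142 0.0904]
top white px [195.2075  71.5472] A 53 bb [9 8] P [0.8549 0.0869 0.0902]
top white px [206.  72.
[... 981 characters left out ...]
1141  0.0267]
top white px [300.8673 200.9071] A 226 bb [17 17] P [ 0.536  -0.1838  0.0318]
top white px [269.896 222.972] A 250 bb [100   5] P [ 0.4799 -0.105   0.0274]
top white px [299.565  251.5508] A 492 bb [24 26] P [ 0.4097 -0.1812  0.0107]
top orange px [217.2266 107.921 ] A 481 bb [75  9] P [0.784  0.0335 0.0289]
top dark px [ 21.2683 128.2178] A 3545 bb [ 54 151] P [0.7259 0.5454 0.0108]
top dark px [382.5766  78.9862] A 3762 bb [177  30] P [ 0.8376 -0.3859  0.1044]
top dark px [127.8269  82.9463] A 335 bb [21 21] P [0.8531 0.274  0.023 ]
top dark px [101.7586 174.2529] A 87 bb [12 11] P [0.5967 0.3151 0.0458]
top dark px [ 87.7053 191.6211] A 95 bb [18 17] P [0.5506 0.3417 0.0561]
```

View pics/crop_a.png

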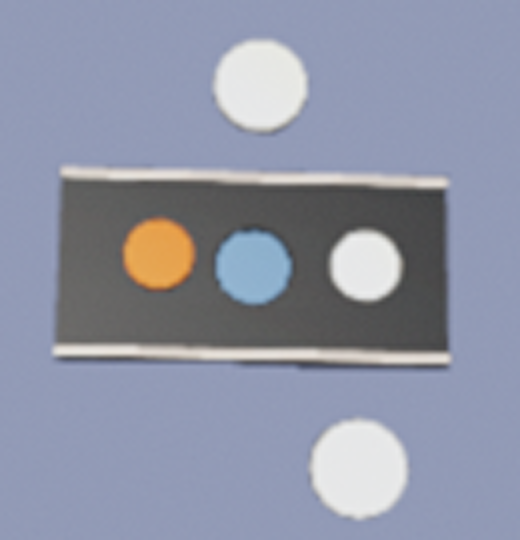

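View pics/crop_b.png

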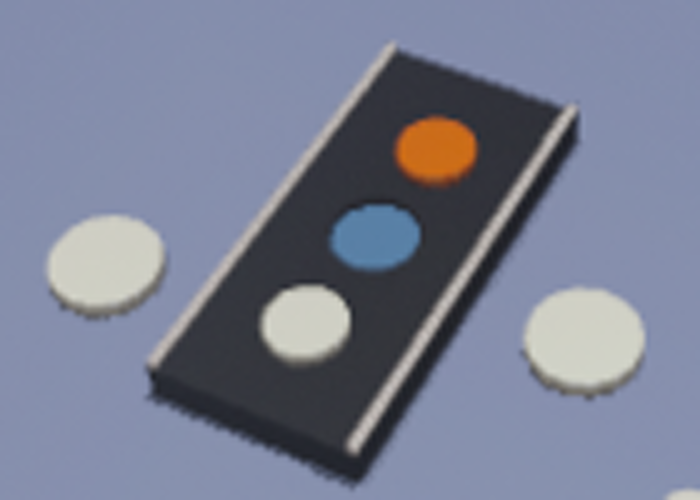

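The two off-stage white discs are decoys, about 60 mm across (24 px). The one on the stage at top (301,201) / scene (211,234) is about 44 mm (17 px × 2.5 mm), so it's the target. Now I'll fit the recess, orange disc and button precisely.

```bash
cat > m2.py <<'E'
from h import *
import sys
np.set_printoptions(precision=4,suppress=True)
def cent(n,tag,name,box):
    p=np.load(f"pics/{n}_{tag}.npz")["p"];x0,x1,y0,y1=box
    q=p[y0:y1,x0:x1]; h=cv2.cvtColor(q,cv2.COLOR_RGB2HSV).astype(int);H,S,V=[h[:,:,i] for i in range(3)]
    m={"white":(S<60)&(V>140),"orange":(H<20)&(S>140)&(V>100),"blue":(H>95)&(H<115)&(S>85)&(V>85),"green":(H>45)&(H<90)&(S>110)}[name]
    N,L,st,c=cv2.connectedComponentsWithStats(m.astype(np.uint8));i=1+np.argmax(st[1:,4]);return c[i]+[x0,y0],st[i]
def tri(a,b):
    A=[];B=[]
    for n,(u,v) in(("scene",a),("top",b)):
        c=vision.calibration(n);P=np.diag([1,1,1.])@np.c_[c["R"],c["t"]];K=np.array([[c["fx"],0,c["cx"]],[0,c["fy"],c["cy"]],[0,0,1]]);A.append(K@P);B.append(np.array([[u],[v]],float))
    X=cv2.triangulatePoints(A[0],A[1],B[0],B[1]);return (X[:3]/X[3]).ravel()
if __name__=="__main__":
    t=sys.argv[1]
    for k,z,bs,bt in(("white",.032,(197,226,222,246),(290,313,188,213)),("orange",.032,(225,250,190,211),(238,261,186,211)),("blue",.018,(213,238,208,228),(261,287,188,215)),("green",.067,(280,310,100,125),(70,97,175,205))):
        a,sa=cent("scene",t,k,bs);b,sb=cent("top",t,k,bt)
        print(k,a,sa[2:],b,sb[2:],"tri",tri(a,b),"s",ray("scene",*a,z)[:2],"t",ray("top",*b,z)[:2])
E
python3 m2.py a
python3 - <<'E'
from h import *
# rails from top view
p=np.load("pics/top_a.npz")["p"];h=cv2.cvtColor(p,cv2.COLOR_RGB2HSV);m=((h[:,:,1]<45)&(h[:,:,2]>185)).astype(np.uint8)
N,L,st,c=cv2.connectedComponentsWithStats(m)
for i in range(1,N):
    if st[i,2]>90 and st[i,3]<9:
        v,u=np.where(L==i);P=np.array([ray("top",a,b,.029)[:2] for a,b in zip(u,v)])
        f=cv2.fitLine(P.astype(np.float32),2,0,.001,.001).ravel();print(f,np.arctan2(-f[0]*np.sign(f[1]),abs(f[1])),P.mean(0),P[:,1].min(),P[:,1].max())
E
```

```text
white [210.7059 233.9559] [ 18  15 204] [300.9675 200.9512] [ 17  17 246] tri [ 0.5356 -0.1839  0.0334] s [ 0.5348 -0.1831] t [ 0.5359 -0.184 ]
orange [236.6057 199.72  ] [ 16  14 175] [249.2607 198.1838] [ 17  17 234] tri [ 0.5415 -0.0529  0.0322] s [ 0.541  -0.0531] t [ 0.5418 -0.0527]
blue [224.4513 217.0769] [ 18  13 195] [273.5   192.875] [8 2 8] tri [ 0.5488 -0.1187  0.0376] s [ 0.5336 -0.1108] t [ 0.5586 -0.1154]
green [295.8596 111.9298] [10  7 57] [ 81.6164 188.7862] [ 15  14 159] tri [0.5555 0.3535 0.0633] s [0.5566 0.3476] t [0.5554 0.3524]
[ 0.01669659  0.9998606   0.59393364 -0.11409814] -0.016697364 [ 0.59393364 -0.11409814] -0.24012170464848273 0.009667845433469179
[ 0.01958455  0.9998082   0.4797166  -0.10508033] -0.019585803 [ 0.47971661 -0.10508033] -0.23662451725234251 0.01263576139075287
```

```bash
python3 - <<'E'
from h import *
from m2 import tri
np.set_printoptions(precision=4,suppress=True)
C=[]
for n,u,v,box in(("scene",224,217,(213,238,208,228)),("top",273,201,(261,287,188,215))):
    p=np.load(f"pics/{n}_a.npz")["p"];print(n,p[v,u]);x0,x1,y0,y1=box
    q=p[y0:y1,x0:x1].astype(int);m=(q[:,:,2]-q[:,:,0]>30).astype(np.uint8)
    N,L,st,c=cv2.connectedComponentsWithStats(m);i=1+np.argmax(st[1:,4]);C.append(c[i]+[x0,y0]);print(C[-1],st[i],ray(n,*C[-1],.018),ray(n,*C[-1],.024))
print(tri(*C))
p=np.load("pics/top_a.npz")["p"];print(p[186:196:2,70:98:3].tolist())
cv2.imwrite("pics/btn.png",cv2.resize(p[150:220,50:130,::-1],None,fx=7,fy=7,interpolation=2))
E
```

```text
scene [ 90 128 166]
[224.4949 217.0612] [  3   3  18  13 196] [ 0.5337 -0.1107  0.018 ] [ 0.5365 -0.1149  0.024 ]
top [143 177 206]
[272.9231 201.1818] [  3   4  19  19 286] [ 0.5369 -0.1138  0.018 ] [ 0.5359 -0.1133  0.024 ]
[ 0.536  -0.1136  0.0224]
[[[228, 224, 208], [206, 202, 187], [63, 161, 87], [80, 184, 107], [85, 186, 110], [92, 192, 115], [43, 79, 49], [51, 49, 47], [206, 206, 192], [229, 230, 215]], [[229, 225, 209], [190, 185, 169], [74, 182, 103], [83, 185, 109], [88, 189, 114], [95, 193, 119], [34, 100, 50], [68, 64, 62], [183, 183, 169], [229, 230, 216]], [[228, 225, 208], [173, 166, 152], [77, 183, 105], [84, 186, 108], [91, 190, 116], [98, 195, 121], [24, 78, 37], [70, 65, 64], [139, 136, 122], [230, 231, 215]], [[228, 224, 208], [190, 185, 169], [68, 164, 91], [85, 187, 111], [93, 192, 117], [87, 182, 110], [28, 56, 32], [56, 53, 52], [146, 142, 129], [230, 231, 217]], [[228, 225, 208], [215, 213, 197], [51, 78, 54], [71, 170, 96], [74, 170, 97], [42, 105, 55], [64, 61, 59], [34, 32, 30], [209, 209, 193], [230, 230, 217]]]
```

View pics/btn.png

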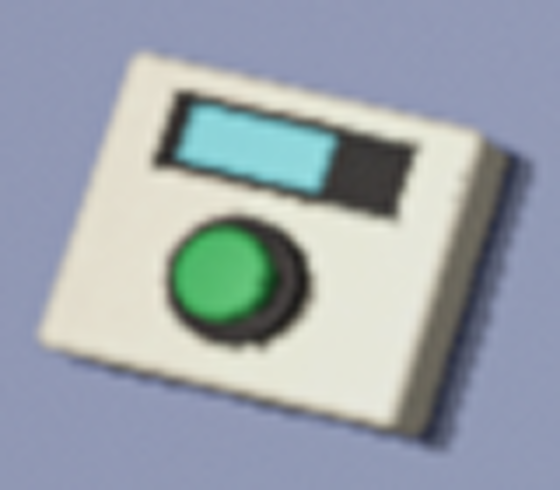

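Request:
{"op": "move_arm", "data": {
  "increments": "0 30 34 0 0 0 0.157; 0 40 46 0 0 0 0.157; 0 42 46 0 0 0 0.157; 0 42 46 0 0 0 0.157; 0 42 46 0 0 0 0.157; 0 42 46 0 0 0 0.157; 0 42 46 0 0 0 0.157; 0 40 46 0 0 0 0.157",
  "newtons": 30
}}

```text
t: 1.1
eef_pos: [0.5286, -0.2846, 0.2311]
tool_rot: [-0.0, 0.706, 0.708, -0.0]
contact_force: [0.3, -0.2, 0.3]
gripper_width: -0.001
```

Request:
{"op": "move_arm", "data": {
  "increments": "0 2 10 -20 0 0 0; 0 2 15 -40 0 0 0; 0 2 15 -45 0 0 0; 0 1 10 -40 0 0 0; 0 0 0 -25 0 0 0; 0 0 0 -16 0 0 0; 0 0 0 0 0 0 0; 0 0 0 0 0 0 0"
}}

```text
t: 2.1
eef_pos: [0.5354, -0.2367, 0.0463]
tool_rot: [0.001, 0.708, 0.706, 0.0]
contact_force: [0.5, 0.3, 0.2]
gripper_width: -0.001
```

```bash
python3 - <<'E'
from h import *
grab("b")
b=cv2.imread("pics/scene_b.png")[150:270,150:290]
cv2.imwrite("pics/crop_c.png",cv2.resize(b,None,fx=5,fy=5,interpolation=2))
E
```

```text
(no output)
```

View pics/crop_c.png

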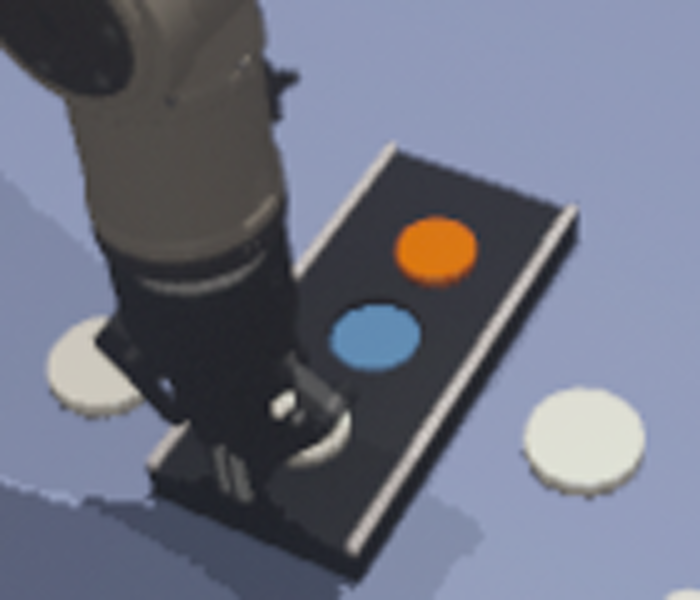

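Request:
{"op": "move_arm", "data": {
  "increments": "0 0 0 -10 0 0 0; 0 0 0 -8 0 0 0; 0 0 0 0 0 0 0; 0 0 4 0 0 0 0; 0 0 5 0 0 0 0; 0 0 5 0 0 0 0; 0 0 5 0 0 0 0; 0 0 5 0 0 0 0"
}}

```text
t: 3.2
eef_pos: [0.5348, -0.2118, 0.0274]
tool_rot: [0.0, 0.708, 0.706, 0.0]
contact_force: [0.3, -0.4, 0.2]
gripper_width: 0.003
```

Request:
{"op": "move_arm", "data": {
  "increments": "0 0 5 0 0 0 0; 0 0 5 0 0 0 0; 0 0 5 0 0 0 0; 0 0 5 0 0 0 0; 0 0 5 0 0 0 0; 0 0 5 0 0 0 0; 0 0 5 0 0 0 0; 0 0 5 0 0 0 0"
}}

```text
t: 4.2
eef_pos: [0.5347, -0.1719, 0.0273]
tool_rot: [-0.0, 0.708, 0.706, 0.0]
contact_force: [0.7, -1.4, 0.4]
gripper_width: -0.002
```

```bash
python3 - <<'E'
from h import *
grab("c")
b=cv2.imread("pics/scene_c.png")[170:250,180:270];a=cv2.imread("pics/top_c.png")[165:235,220:330]
r=lambda i:cv2.resize(i,(560,420) if i is b else (560,356),interpolation=2)
cv2.imwrite("pics/crop_d.png",r(b));cv2.imwrite("pics/crop_e.png",r(a))
E
```

```text
(no output)
```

View pics/crop_d.png

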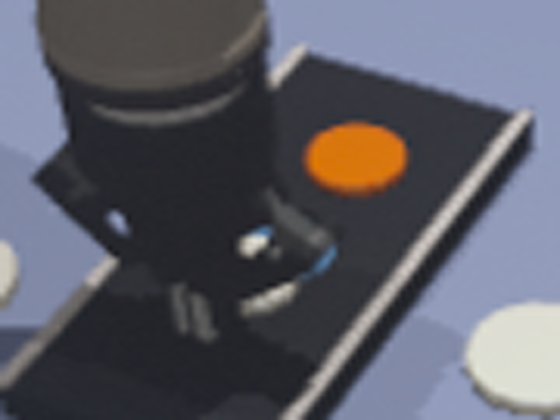

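View pics/crop_e.png

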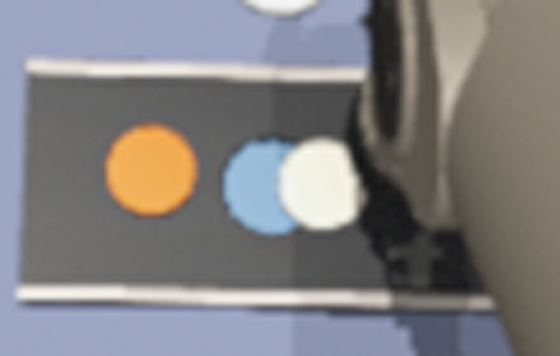

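The disc is in line with the recess (white at crop (325,185), recess at (270,187)) and about 26 mm short. I'll keep pushing.

Request:
{"op": "move_arm", "data": {
  "increments": "0 0 4 0 0 0 0; 0 0 4 0 0 0 0; 0 0 4 0 0 0 0; 0 0 4 0 0 0 0; 0 0 4 0 0 0 0; 0 0 3 0 0 0 0; 0 0 2 0 0 0 0; 0 0 0 0 0 0 0"
}}

```text
t: 5.3
eef_pos: [0.5347, -0.1471, 0.0273]
tool_rot: [-0.0, 0.708, 0.706, -0.0]
contact_force: [-0.1, -0.3, 0.1]
gripper_width: 0.001
```

```bash
cat > v.py <<'E'
from h import *
import sys
t=sys.argv[1];grab(t)
b=cv2.imread(f"pics/scene_{t}.png")[170:250,180:270];a=cv2.imread(f"pics/top_{t}.png")[165:235,220:330]
cv2.imwrite(f"pics/both_{t}.png",np.vstack([cv2.resize(b,(560,300),interpolation=2),cv2.resize(a,(560,300),interpolation=2)]))
E
python3 v.py d
```

```text
(no output)
```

View pics/both_d.png

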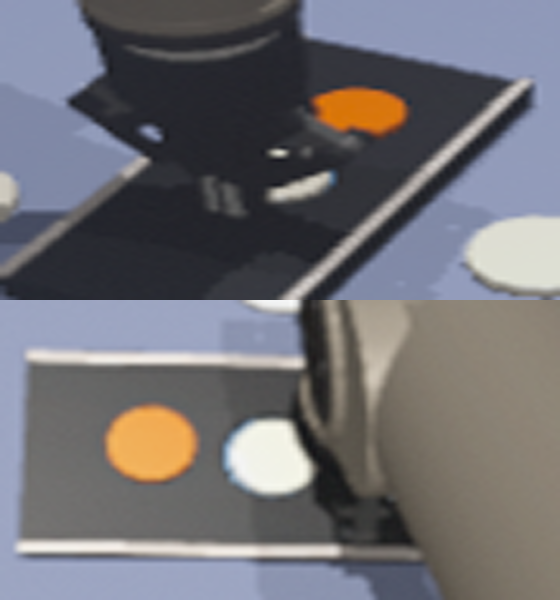

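The disc appears to be in the recess, and the push force has gone. I'll back off, raise and check.

Request:
{"op": "move_arm", "data": {
  "increments": "0 0 -6 0 0 0 0; 0 0 -10 10 0 0 0; 0 0 -20 30 0 0 0; 0 0 -30 40 0 0 0; 0 0 -40 30 0 0 0; 0 0 -40 0 0 0 0; 0 0 0 0 0 0 0; 0 0 0 0 0 0 0"
}}

```text
t: 6.4
eef_pos: [0.5344, -0.2934, 0.1375]
tool_rot: [-0.0, 0.708, 0.706, 0.0]
contact_force: [-0.8, 1.0, 0.8]
gripper_width: 0.002
```

```bash
python3 v.py e; python3 - <<'E'
from h import *
from m2 import tri
np.set_printoptions(precision=4,suppress=True)
C=[]
for n,box in(("scene",(205,245,202,232)),("top",(258,290,186,216))):
    z=np.load(f"pics/{n}_e.npz");p=z["p"];d=z["d"];x0,x1,y0,y1=box
    h=cv2.cvtColor(p[y0:y1,x0:x1],cv2.COLOR_RGB2HSV);m=((h[:,:,1]<60)&(h[:,:,2]>140)).astype(np.uint8)
    N,L,st,c=cv2.connectedComponentsWithStats(m);i=1+np.argmax(st[1:,4]);C.append(c[i]+[x0,y0]);print(n,C[-1],st[i],ray(n,*C[-1],.026))
    vs,us=np.where(cv2.erode((L==i).astype(np.uint8),np.ones((3,3))));P=np.array([pt(n,u+x0,v+y0,d[v+y0,u+x0]) for u,v in zip(us,vs)])
    f=np.linalg.lstsq(np.c_[P[:,:2]-P[:,:2].mean(0),np.ones(len(P))],P[:,2],rcond=None)[0];print("plane",f)
print(tri(*C))
print(bot.get_obs()["eef_pos"])
E
```

```text
scene [223.9945 216.0939] [ 11   8  17  13 181] [ 0.5346 -0.1139  0.026 ]
plane [ 0.0231 -0.0276  0.0278]
top [273.2509 201.2996] [  7   7  18  18 267] [ 0.5353 -0.114   0.026 ]
plane [-2.9263  1.5018  0.0305]
[ 0.5351 -0.1141  0.0265]
[ 0.5348 -0.2921  0.1373]
```

View pics/both_e.png

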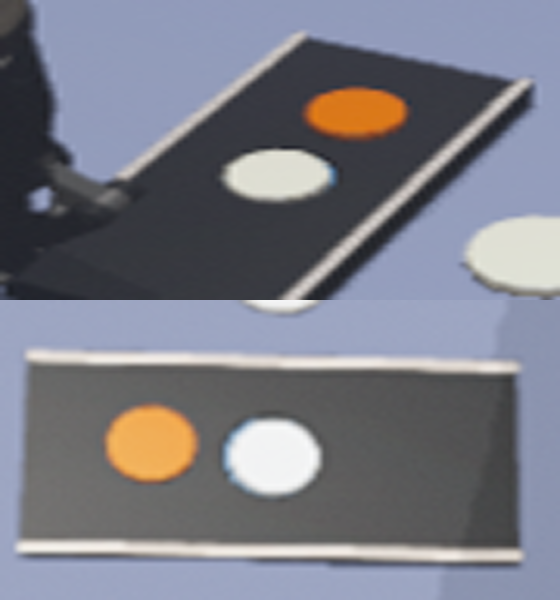

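```bash
python3 - <<'E'
from h import *
from scipy.optimize import least_squares
np.set_printoptions(precision=4,suppress=True)
for name,c in(("white",(.5351,-.114)),("orange",(.5415,-.053)),("stage",(.536,-.165))):
  for n in("scene","top"):
    z=np.load(f"pics/{n}_e.npz");d=z["d"];P=[]
    u0,v0=proj(n,[*c,.027]).round().astype(int)
    for v in range(v0-10,v0+11):
        for u in range(u0-10,u0+11):
            q=pt(n,u,v,d[v,u])
            if d[v,u]>0 and np.hypot(*(q[:2]-c))<.017:P.append(q)
    P=np.array(P);f=least_squares(lambda a:a[0]+(P[:,:2]-c)@a[1:]-P[:,2],[.026,0,0],loss="soft_l1",f_scale=.0007).x
    print(name,n,len(P),f,np.median(P[:,2]))
E
```

```text
white scene 98 [ 0.0277  0.0074 -0.0203] 0.027458061355111398
white top 133 [ 0.0257  0.0114 -0.0035] 0.025645013192188232
orange scene 94 [ 0.0338 -0.0142 -0.0022] 0.03388078545858413
orange top 142 [0.0313 0.0227 0.0173] 0.03129483875109454
stage scene 109 [0.0257 0.0013 0.0146] 0.025680593335013893
stage top 130 [ 0.0236  0.0203 -0.0037] 0.02361251123314475
```

The disc is seated: its top is 2 mm above the stage in both views, it is flat, and it sits 0.5–1.5 mm from the measured recess centre. Next is the button at (0.555, 0.352).

Request:
{"op": "move_arm", "data": {
  "increments": "0 0 30 0 0 0 0; 0 0 50 0 0 0 0; 0 0 58 0 0 0 0; 0 0 58 0 0 0 0; 0 0 58 0 0 0 0; 0 0 58 0 0 0 0; 0 0 50 0 0 0 0; 0 0 38 0 0 0 0"
}}

```text
t: 7.5
eef_pos: [0.5338, 0.1106, 0.1375]
tool_rot: [-0.0, 0.706, 0.708, 0.0]
contact_force: [0.3, 0.0, -0.8]
gripper_width: 0.005
```

Request:
{"op": "move_arm", "data": {
  "increments": "0 3 35 0 0 0 0; 0 3 50 0 0 0 0; 0 3 55 0 0 0 0; 0 3 50 0 0 0 0; 0 3 34 -10 0 0 0; 0 3 20 -20 0 0 0; 0 2 0 -15 0 0 0; 0 0 0 0 0 0 0"
}}

```text
t: 8.5
eef_pos: [0.5538, 0.349, 0.0907]
tool_rot: [0.0, 0.708, 0.706, -0.002]
contact_force: [0.3, -0.8, -0.1]
gripper_width: 0.002
```

```bash
python3 - <<'E'
from h import *
grab("f")
b=cv2.imread("pics/scene_f.png")[60:150,250:350];a=cv2.imread("pics/top_f.png")[140:230,40:140]
cv2.imwrite("pics/both_f.png",np.hstack([cv2.resize(b,(400,360),interpolation=2),cv2.resize(a,(400,360),interpolation=2)]))
o=bot.get_obs();print(o["eef_pos"],o["contact_force"],o["q"])
E
```

```text
[0.55502059 0.34936848 0.09249887] [-0.21683419 -0.44431825  0.05310066] [-0.33345877  0.6369606  -0.45845396  1.68843665  0.34426425  0.89763256
 -0.93453864]
```

View pics/both_f.png

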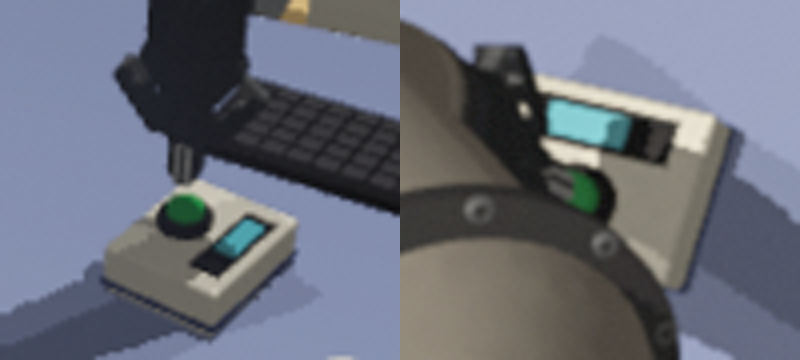

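The shut fingertips are directly above the green button. I'll press down slowly.

Request:
{"op": "move_arm", "data": {
  "increments": "0 0 2 -10 0 0 0; 0 0 0 -10 0 0 0; 0 0 0 -4 0 0 0; 0 0 0 -3 0 0 0; 0 0 0 -2 0 0 0; 0 0 0 -2 0 0 0; 0 0 0 0 0 0 0; 0 0 0 0 0 0 0"
}}

```text
t: 9.6
eef_pos: [0.5547, 0.3527, 0.0615]
tool_rot: [0.0, 0.708, 0.706, -0.0]
contact_force: [-2.2, -1.8, 4.4]
gripper_width: 0.003
```

Request:
{"op": "move_arm", "data": {
  "increments": "0 0 0 -1 0 0 0; 0 0 0 -1 0 0 0; 0 0 0 -1 0 0 0; 0 0 0 0 0 0 0; 0 0 0 0 0 0 0; 0 0 0 0 0 0 0; 0 0 0 0 0 0 0; 0 0 0 0 0 0 0"
}}

```text
t: 10.6
eef_pos: [0.555, 0.3528, 0.0609]
tool_rot: [0.001, 0.708, 0.706, 0.0]
contact_force: [-6.3, -6.4, 21.5]
gripper_width: 0.001
```

The button is fully down: the force rose to 21 N against a hard stop at z = 0.061. Now I'll release it and retreat.

Request:
{"op": "move_arm", "data": {
  "increments": "0 0 0 3 0 0 0; 0 0 0 5 0 0 0; 0 0 0 10 0 0 0; 0 0 0 30 0 0 0; 0 0 0 40 0 0 0; 0 -20 0 40 0 0 0; 0 -40 0 20 0 0 0; 0 -40 0 0 0 0 0"
}}

```text
t: 11.6
eef_pos: [0.4546, 0.3543, 0.2087]
tool_rot: [-0.0, 0.708, 0.706, 0.003]
contact_force: [-0.2, -0.0, -1.0]
gripper_width: -0.004
```

Request:
{"op": "move_arm", "data": {
  "increments": "0 -10 0 0 0 0 0; 0 0 0 0 0 0 0; 0 0 0 0 0 0 0; 0 0 0 0 0 0 0; 0 0 0 0 0 0 0; 0 0 0 0 0 0 0; 0 0 0 0 0 0 0; 0 0 0 0 0 0 0"
}}

```text
t: 12.6
eef_pos: [0.4447, 0.3527, 0.2063]
tool_rot: [0.0, 0.708, 0.706, 0.0]
contact_force: [1.2, 0.4, -0.0]
gripper_width: -0.001
```

```bash
python3 v.py g; python3 m.py g | grep -E "white|green|orange"|grep -v "0.09"; python3 -c "
from h import *
o=bot.get_obs();print(o['t'],o['eef_pos'],o['contact_force'])"
```

```text
scene white px [301.7429 119.1393] A 280 bb [40 28] P [0.5817 0.3387 0.0515]
scene white px [335.7838 153.6937] A 111 bb [15 10] P [0.7335 0.2173 0.0518]
scene white px [224.1883 215.8442] A 154 bb [16 13] P [ 0.5354 -0.1141  0.0276]
scene white px [170.4873 221.4335] A 316 bb [23 18] P [ 0.4083 -0.1801  0.0129]
scene white px [266.3994 236.7263] A 358 bb [24 19] P [ 0.6594 -0.1199  0.0134]
scene white px [287.3544 272.0506] A 79 bb [10  9] P [ 0.7591 -0.2362  0.0868]
scene green px [296.0227 111.6818] A 44 bb [9 6] P [0.5569 0.3484 0.0675]
top white px [205.8364  71.8545] A 55 bb [10  7] P [0.855  0.0602 0.0896]
top white px [323.4878 109.6829] A 82 bb [10 10] P [ 0.7611 -0.2376  0.0843]
top white px [144.2632 121.4887] A 266 bb [20 18] P [0.7354 0.2174 0.0492]
top white px [274.7069 155.1208] A 447 bb [25 23] P [ 0.6616 -0.1199  0.0106]
top white px [ 85.9542 184.8946] A 1528 bb [63 53] P [0.5695 0.352  0.0446]
top white px [407.4231 181.1667] A 78 bb [24 26] P [ 0.5966 -0.4758  0.002 ]
top white px [272.9075 178.4897] A 292 bb [98  6] P [ 0.5947 -0.1134  0.0265]
top white px [273.2122 201.0122] A 245 bb [18 17] P [ 0.5362 -0.1139  0.0254]
top white px [272.1328 222.9815] A 271 bb [101   5] P [ 0.4799 -0.1107  0.0275]
top white px [299.5945 251.5595] A 513 bb [26 26] P [ 0.4097 -0.1812  0.0108]
top orange px [217.2322 107.9749] A 478 bb [75  9] P [0.7838 0.0335 0.029 ]
12.7 [0.4447035  0.35276318 0.20635324] [-0.23972466 -0.4626701  -1.02722479]
```

View pics/scene_g.png

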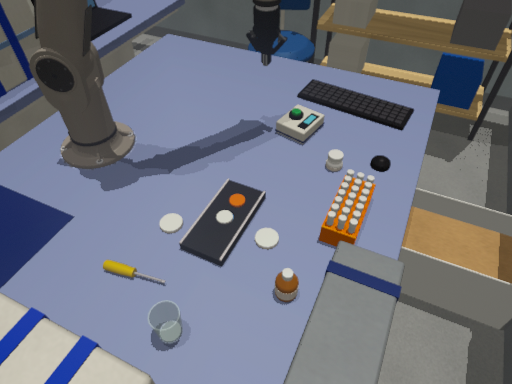

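The scene view shows the white disc in the recess (224,216), the orange disc unmoved (237,200), and the green button up again (296,112, the same pixel as before). The bystanders haven't moved and the arm is clear of everything.

```bash
python3 -c "
from h import *
print(bot.hand_in())"
```

```text
the job is handed in; nothing more can be done
None
```

I pushed the 44 mm white disc along the stage with the shut fingertips until it dropped into the recess. I then pressed the green start button to its stop, let it go, retreated and handed the job in at about 12.7 s. The hand-in reports no verdict.

**Disc:** it lies within about 1.5 mm of the measured recess centre. Its top is 2 mm above the stage in both views, and its tilt is about 0.02 rad or less.

**Button:** at full press the tip stood at z = 0.061 m with 21 N on it. In the last picture the button is up again, at the same pixel as at the start.

**Everything else:** the orange disc and the bystanders look unmoved in the last picture. The arm was clear of everything.

**Checks that disagreed:**
- My first plane fit to the top-camera depth of the seated disc gave a meaningless tilt because of outlying points. A robust fit gave about 0.01 rad.
- Depth from the scene camera reads about 2 mm higher than from the top camera. That is within the stated calibration.
- The orange disc did not show up in the last automatic measurement because the colour limits were too tight. I confirmed its place by eye only.

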